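# Square a carton into the parcel guide

## Robot

A 6-joint arm with a two-finger parallel gripper is mounted at the origin on a cart in front of the work surface, level with it; the furniture and walls round the work are solid. World frame = base frame: x ahead of the robot, y to its left, z up, the work surface at z = 0. Lengths are in mm, angles in rad, forces in N, time in s.
With the tool pointing down it reaches from about 275 to 1000 mm from the base axis. Payload 8.4 kg.
Tool frame: the origin (TCP) lies between the finger pads; the fingertips stand arm.nose_length ahead of it and the grasp point (between the pads) lies 11 mm behind it (arm.nose_length is the distance from the TCP to the fingertips, in mm); z points along the fingers, y is the line along which they close (so a half turn about z gives the same grasp; the last joint's range is limited). The gripper opens to 85 mm and grips with 20 to 120 N. Pads are 22 mm wide; open, the fingers measure 114 mm over their backs; the gripper's body (76 mm by 85 mm) begins 54 mm behind the grasp point. The pads swing forward as they close: fully open they stand 13 mm farther back than shut.
Start: joints at [1.119, 0.353, 1.633, -0, 1.155, -0.002], TCP at [271.74, 562.837, 239.281] pointing down, gripper open.
Joint ranges: [-2.63, 2.63], [-0.92, 2.1], [0.06, 2.66], [-1.3, 4.44], [0, 2.69], [-3.02, 3.02]. Speed limits (rad/s): [2.22, 2.22, 2.79, 3.14, 3.14, 3.14].

## Interface

Orientations are given as [roll, pitch, yaw] about the fixed x, y, z axes, in that order (R = Rz(yaw) Ry(pitch) Rx(roll)).
In Python, from station import sensors, grab_frame, get_calibration, arm gives the robot as it stands.
- The arm moves only by the tool servo_tool, never from a script. Its argument "targets" is a list that holds one entry, the list of rows, each a list of 6 numbers: the shift along the tool's x, y, z in cm, then the turn, a rotation vector about the tool's x, y, z in rad. A call has 1 to 10 rows; each row shifts and turns the commanded pose from where the row before left it, along the tool's axes as they then stand; what a row does not reach is not made up. A row lasts 1/10 s, in which the tool goes at most 50 mm and 8.59 degrees, less where a joint would pass 70% of its speed; a pose out of reach is approached as far as the arm can. A call is refused whole if a number of a shift passes 5 or a number of a turn 0.15, either way. A call with a gripper value outside its range is refused whole. "claw" is the opening, from 0 (shut) to 1 (fully open), set as the call begins (left out, the last holds). The fingers move at their own pace and stop on an object; "newtons" is the grip in N (left out, the last holds). Time passes only in rows, so rows that do not move let the fingers close. It gives the time, the measured TCP pose, the force, the opening and the grip force at its end, in the units of the state.
- sensors.read_state(): the state, without advancing time (a new reading comes with each control period).
- grab_frame(name): name is "side" or "top"; returns (picture, depth): 400x640x3 uint8, red, green, blue; 400x640 float32, mm along the optical axis (not along the pixel's ray), 0 where there is no reading.
- get_calibration(name): a dict with "mtx" (3x3 intrinsics, pixels), "R" (3x3) and "t" (3): a world point X has camera coordinates R X + t. Camera axes: x right, y down, z forward; pixel columns grow to the right and rows downward; lengths in mm; the calibration is good to about 2 mm. A picture is of the moment at which its call begins. get_calibration takes no time and is no camera call.
- arm.close_job(): hands the job in; it is judged then, once.
The state is a dict: "clock": time; "joint_positions": joint angles; "dq": joint speeds; "tau": joint torques, N m; "position": TCP position; "orientation": TCP orientation; "contact_force": force on the tool from outside, world axes, zero at the start; "torque": the same for the moment, N m; "finger_gap": finger opening in mm; "grasp_force": force on a finger pad.
Only numpy, scipy, OpenCV 4.12 (cv2) and the standard library are available. Lean on these libraries where they do the work, as an engineer would, in place of code of your own. Each camera call takes 0.05 s, during which the arm holds its last target. There are 200 camera calls.

## Task

The kraft carton lies across the mouth of the parcel guide, its long sides pointing away from you. Push its near end so that it swings a quarter turn against the guide's upright post until its long side lies pressed flat against the long rail, then slide it along the rail until it presses against the end stop. Leave it lying flat, square and flush against both rail and stop, push gently so that the carton is not crushed, and leave the other things where they are.

Things in the scene. Friction and masses are not known exactly. Their poses are not given: they have to be found in the camera images.
- guide: Parcel guide fixed to the counter: grey board 210 (x) x 320 (y) x 8 mm carrying rail, end stop and post (all rigid). Origin at the centre of its underside; its x points away from the robot (turned up to 15 degrees either way), y to the left, z up. It may stand anywhere on the middle of the counter.
- long_rail: aluminium bar 12 mm thick, 18 high, 150 long along the guide's y, on the board's far part; origin at the centre of its underside, at (51, 77, 8) mm in the guide's frame, axes like the guide's; working face (facing -x) at x = 45 mm in the guide's frame
- end_stop: aluminium bar 117 mm long along the guide's x, 12 thick, 18 high, at the board's left end; origin at the centre of its underside, at (-1.5, 146, 8) mm in the guide's frame, axes like the guide's; working face (facing -y) at y = 140 mm in the guide's frame
- post: upright round steel post, 16 mm in diameter, 34 high, at the right-hand end of the long rail; origin at the centre of its foot, at (53, -10, 8) mm in the guide's frame, axes like the guide's; its near side is in line with the rail face. Finger pads grip the carton by friction: pushed in a straight line it binds on the post; carried round in an arc about the post it turns freely
- carton_center (a point): centre of a closed kraft carton, 100 mm along its x, 124 along y, 26 high, 0.14-0.28 kg. Starts flat on the board right (-y) of the post, its y within 8 degrees of the guide's -x, far end 15-45 mm beyond the rail's line. A quarter turn clockwise from above brings its axes parallel to the guide's; home, it is 50 mm from the rail's face, 62 from the stop's. Slides at 0.5-3 N; crushed by over 25 N.
- fuse_carton: bystander: small box of fuses 30x45x16 mm standing on the board behind the long rail; origin at its underside
- tape: bystander: roll of parcel tape, 81 mm across, 19 high, on the counter to the left; origin at its underside
- staples: bystander: carton of staples 40x62x18 mm on the counter to the right; origin at its underside
- cup: bystander: white mug 82 mm across, 91 high, at the back left; origin at its underside
Not all that is in view belongs to the job. What is meant by the part that bears carton_center is not yellow, and is the larger of those in its own colour.

How it is judged:
By the outcome, as a careful person would: the job done as asked, in the order asked, and still so for the second after the job is handed in, with the robot touching nothing.
It also fails if it takes over 72 s, if anything falls off the work surface, if the arm or the gripper's body presses on something with over 40 N, if the wrist force passes 120 N, or if a joint passes its speed limit or range.

## Working session

There is one attempt and no reset: what is moved stays moved. The work goes in short steps, Python scripts to look and compute and a tool call to move; the robot and the scene stay as the last step left them, time stands still between calls to the robot, and variables do not carry over. Pictures are saved under pics/ and viewed, at most 11 in all, crops included, and the job is handed in when it is done.

Besides the shell and the picture viewer there is one more tool, called after "Emit:" as name(argument=value, ...), one argument or row to a line, values as JSON. servo_tool: Moves the arm, as the interface text tells. Its arguments: {"type":"object","properties":{"targets":{"type":"array"},"claw":{"type":"number"},"newtons":{"type":"number"}},"required":["targets"]}

```bash
mkdir -p pics; ls
python3 - <<'E'
from station import sensors, grab_frame, get_calibration, arm
import cv2,numpy as np
for n in("top","side"):
    p,d=grab_frame(n); cv2.imwrite(f"pics/{n}0.png",p[:,:,::-1]); np.save(f"{n}_d.npy",d)
    c=get_calibration(n); print(n,c["mtx"].tolist(),c["R"].tolist(),c["t"].tolist())
print(sensors.read_state(),arm.nose_length)
E
```

```text
pics
top [[364.7929811684907, 0.0, 319.24674754228295], [0.0, 364.7929811684907, 198.09483121378028], [0.0, 0.0, 1.0]] [[-0.10064577227434422, -0.9949074449801096, -0.00544099682515632], [-0.9746851511456447, 0.09969451694038362, -0.2001246097515637], [0.19964790171572785, -0.014838437086637462, -0.9797553450353478]] [-5.3855558200722, 583.4170706382216, 1071.4440160482388]
side [[520.1012745864577, 0.0, 325.2090483386445], [0.0, 520.1012745864577, 198.36265713661996], [0.0, 0.0, 1.0]] [[0.8672242150582733, -0.4978707683383123, 0.0068453524949791825], [-0.24933627907110972, -0.4461283830158774, -0.859535273160219], [0.43099139290191807, 0.7437030078612414, -0.5110305816119101]] [-539.1282493861858, 168.0754915984545, 1475.9194834634798]
{'clock': 0.1, 'joint_positions': array([ 1.11858992e+00,  3.53588365e-01,  1.63406023e+00,  9.64648607e-06,
        1.15519993e+00, -2.40923861e-03]), 'dq': array([ 0.0002414 , -0.00236737, -0.00304305,  0.00037593, -0.00222989,
       -0.00027888]), 'tau': array([ 7.09300002e-04, -6.06358266e+01, -3.42818928e+01, -8.16084344e-05,
        4.01317011e-03,  5.83473434e-05]), 'position': array([271.55908721, 562.45713413, 238.63062949]), 'orientation': array([-3.14033681e+00, -1.18461006e-05,  2.69179158e+00]), 'contact_force': array([-0.11215449,  0.36415977,  0.70157289]), 'torque': array([ 0.03269921,  0.04402503, -0.02292189]), 'grasp_force': 0.0, 'finger_gap': 85.35721454234874} 8.0
```

View pics/top0.png

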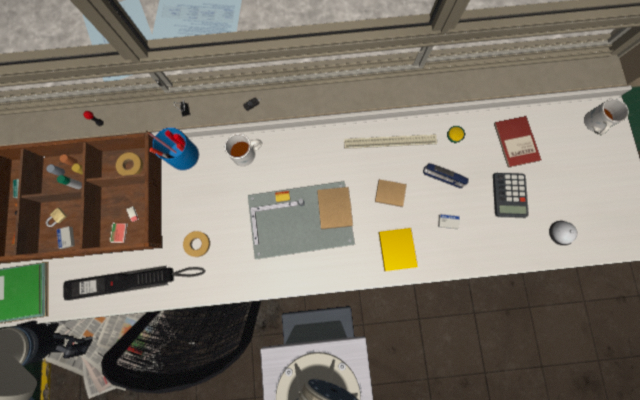

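View pics/side0.png

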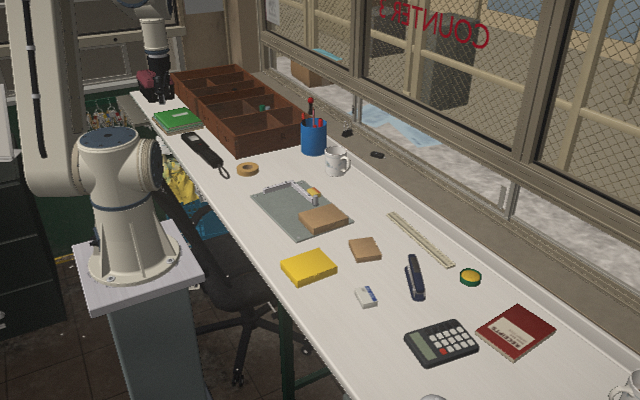

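The top view shows the grey guide board at about (250–353, 182–257) with the rail at (280,206), the stop at (253,226) and the carton on it at (335,207). The small brown box at (391,193) and the yellow box at (397,249) are decoys. The side view agrees, with the carton at (324,220).

```bash
cat > h.py <<'E'
from station import sensors, grab_frame, get_calibration, arm
import cv2,numpy as np
def ray(n,uv,z):
    c=get_calibration(n);R,t=np.array(c["R"]),np.array(c["t"])
    d=(np.linalg.inv(c["mtx"])@np.c_[np.atleast_2d(uv),np.ones(len(np.atleast_2d(uv)))].T); d=R.T@d; o=-R.T@t
    return (o[:,None]+d*((z-o[2])/d[2])).T[:,:2]
def proj(n,P):
    c=get_calibration(n);q=c["mtx"]@(np.array(c["R"])@np.array(P,float)+c["t"]);return q[:2]/q[2]
def mask(p,lo,hi,roi):
    h=cv2.cvtColor(p,cv2.COLOR_RGB2HSV);m=cv2.inRange(h,np.array(lo),np.array(hi))
    k=np.zeros_like(m);x0,y0,x1,y1=roi;k[y0:y1,x0:x1]=255;return m&k
def rect(n,m,z):
    cs=cv2.findContours(m,cv2.RETR_EXTERNAL,cv2.CHAIN_APPROX_NONE)[0];c=max(cs,key=cv2.contourArea)
    P=ray(n,c[:,0,:].astype(float),z);return cv2.minAreaRect(P.astype(np.float32)),P
E
python3 - <<'E'
from h import *
for n,r,cp,bp in(("top",(245,175,360,262),(335,207),(300,235)),("side",(240,165,365,245),(322,216),(290,222))):
    p,d=grab_frame(n);h=cv2.cvtColor(p,cv2.COLOR_RGB2HSV)
    print(n,"hsv carton",h[cp[1],cp[0]],"board",h[bp[1],bp[0]])
    m=mask(p,(8,70,60),(20,190,255),r)
    for z in(34,):
        b,P=rect(n,m,z);print("carton",b,cv2.boxPoints(b).round().tolist())
    mb=mask(p,(30,5,60),(110,70,165),r)|m
    mb=cv2.morphologyEx(mb,cv2.MORPH_CLOSE,np.ones((7,7)))
    b,P=rect(n,mb,8);print("board",b,cv2.boxPoints(b).round().tolist())
    x0,y0,x1,y1=r
    e=cv2.Canny
    cv2.imwrite(f"pics/{n}1.png",cv2.resize(p[y0:y1,x0:x1,::-1],None,fx=5,fy=5,interpolation=cv2.INTER_CUBIC))
E
```

```text
top hsv carton [ 17 114 165] board [ 49  15 139]
carton ((550.365966796875, -109.62022399902344), (99.6133804321289, 125.06373596191406), 89.91695404052734) [[488.0, -159.0], [613.0, -160.0], [613.0, -60.0], [488.0, -60.0]]
board ((529.0043334960938, -1.4003143310546875), (208.03123474121094, 327.0890808105469), 2.628922700881958) [[418.0, 157.0], [433.0, -170.0], [640.0, -160.0], [625.0, 167.0]]
side hsv carton [ 16  99 154] board [ 45  20 130]
carton ((540.655517578125, -126.10552215576172), (138.0609130859375, 130.51376342773438), 0.10646124929189682) [[472.0, -61.0], [472.0, -191.0], [610.0, -191.0], [610.0, -61.0]]
board ((528.2353515625, -1.8300628662109375), (216.40533447265625, 322.26422119140625), 2.5503549575805664) [[413.0, 154.0], [427.0, -168.0], [644.0, -158.0], [629.0, 164.0]]
```

View pics/top1.png

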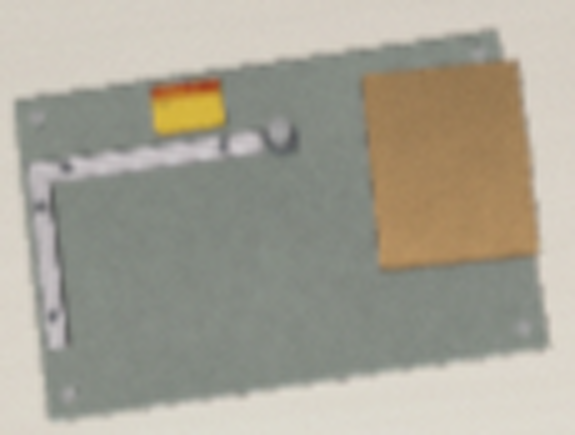

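View pics/side1.png

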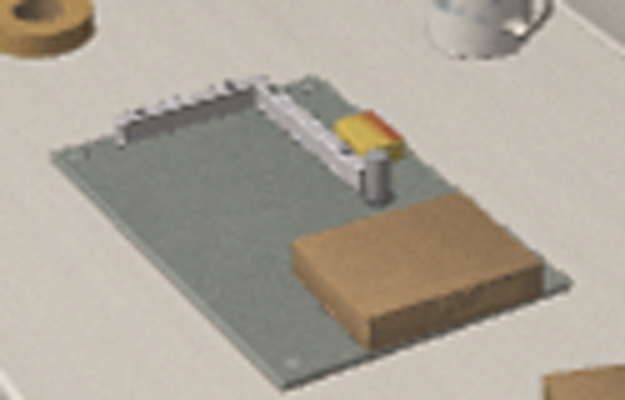

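Emit:
servo_tool(
  targets=[
    [[-3.2,-3.1,0,0,0,0],[-3.2,-3.1,0,0,0,0],[-3.2,-3.1,0,0,0,0],[-3.2,-3.1,0,0,0,0],[-3.2,-3.1,0,0,0,0],[-3.2,-3.1,0,0,0,0],[-3.2,-3.1,0,0,0,0],[-3.2,-3.1,0,0,0,0],[-3.2,-3.1,0,0,0,0],[-3.2,-3.1,0,0,0,0]],
  ],
  claw=1,
)

```text
clock: 1.2
position: [425.4, 142.8, 239.4]
orientation: [3.141, 0.0, 2.692]
contact_force: [-0.0, 0.8, -0.1]
finger_gap: 85.3
grasp_force: 0.0
```

Emit:
servo_tool(
  targets=[
    [[-3.2,-3.1,0,0,0,0],[-3.2,-3.1,0,0,0,0],[-3.2,-3.1,0,0,0,0],[-3.2,-3.1,0,0,0,0],[-3.2,-3.1,0,0,0,0],[-3.2,-3.1,0,0,0,0],[-3.2,-3.1,0,0,0,0],[-3.2,-3.1,0,0,0,0]],
  ],
)

```text
clock: 2.0
position: [548.1, -192.0, 239.2]
orientation: [3.141, -0.0, 2.691]
contact_force: [0.3, 0.1, 0.8]
finger_gap: 85.4
grasp_force: 0.0
```

Emit:
servo_tool(
  targets=[
    [[0,0,0,0,0,0.14],[0,0,0,0,0,0.14],[0,0,0,0,0,0.14],[0,0,0,0,0,0.14],[0,0,0,0,0,0.14],[0,0,0,0,0,0.14],[0,0,0,0,0,0.14],[0,0,0,0,0,0.14],[0,0,0,0,0,0],[0,0,0,0,0,0]],
  ],
)

```text
clock: 3.0
position: [547.8, -190.1, 239.2]
orientation: [-3.141, -0.0, 1.576]
contact_force: [0.4, 0.9, -0.5]
finger_gap: 85.4
grasp_force: 0.0
```

Run:
```python
from h import *
s=sensors.read_state();print(s["position"],s["orientation"],s["joint_positions"],s["contact_force"])
print("post",ray("top",[(300.6,200.6)],42),ray("side",[(240+376/5,165+156/5)],42))
p,d=grab_frame("side");cv2.imwrite("pics/side2.png",p[:,:,::-1])
```

```text
[ 547.77077099 -190.08884047  239.19983507] [-3.14143317e+00 -5.01285620e-05  1.57588083e+00] [-3.36603341e-01  2.83420920e-01  1.73227431e+00 -6.87777234e-06
  1.12606448e+00 -3.41684892e-01] [ 0.37942403  0.8581394  -0.48453685]
post [[581.30142777  -5.54686067]] [[577.37215041 -11.06512623]]
```

Emit:
servo_tool(
  targets=[
    [[0,0,4,0,0,0],[0,0,4,0,0,0],[0,0,4,0,0,0],[0,0,4,0,0,0],[0,0,3,0,0,0],[0,0,1.5,0,0,0],[0,0,1,0,0,0],[0,0,0,0,0,0]],
  ],
)

```text
clock: 3.85
position: [547.7, -190.1, 23.9]
orientation: [-3.141, -0.0, 1.573]
contact_force: [-0.4, -0.1, 0.2]
finger_gap: 85.3
grasp_force: 0.0
```

Run:
```python
from h import *
s=sensors.read_state();print(s["position"],s["orientation"],s["contact_force"])
p,d=grab_frame("side");cv2.imwrite("pics/side3.png",cv2.resize(p[130:270,220:400,::-1],None,fx=4,fy=4,interpolation=cv2.INTER_CUBIC))
```

```text
[ 547.71208308 -190.05128761   23.85231581] [-3.14077603e+00 -2.72936332e-04  1.57270274e+00] [-0.39589798 -0.0964167   0.16222869]
```

View pics/side3.png

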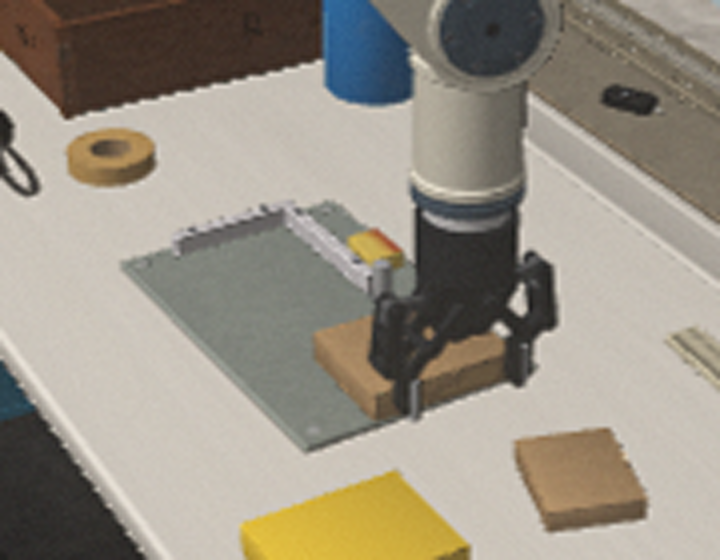

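The fingers stand to the right of the carton. The near fingertip is at crop pixel (415,418) and nothing is touching. I'll check its height next.

Run:
```python
from h import *
for z in(4,10,16,22,28): print(z,[((proj("side",(x,-190,z))-[220,130])*4).round() .tolist() for x in(492,498,504)])
```

```text
4 [[397.0, 444.0], [404.0, 442.0], [411.0, 440.0]]
10 [[397.0, 438.0], [404.0, 435.0], [411.0, 433.0]]
16 [[397.0, 431.0], [404.0, 429.0], [411.0, 426.0]]
22 [[397.0, 424.0], [404.0, 422.0], [411.0, 420.0]]
28 [[397.0, 417.0], [404.0, 415.0], [411.0, 413.0]]
```

Emit:
servo_tool(
  targets=[
    [[0,0,0.7,0,0,0],[0,0,0,0,0,0],[0.5,0,0,0,0,0],[0.5,0,0,0,0,0],[0.3,0,0,0,0,0],[0.3,0,0,0,0,0],[0.3,0,0,0,0,0],[0.3,0,0,0,0,0],[0,0,0,0,0,0]],
  ],
)

```text
clock: 4.8
position: [547.9, -167.8, 17.3]
orientation: [3.142, 0.0, 1.572]
contact_force: [0.2, -0.6, 0.2]
finger_gap: 85.2
grasp_force: 0.0
```

Emit:
servo_tool(
  targets=[
    [[0.4,0,0,0,0,0],[0.4,0,0,0,0,0],[0.4,0,0,0,0,0],[0.4,0,0,0,0,0],[0.4,0,0,0,0,0],[0.4,0,0,0,0,0],[0,0,0,0,0,0]],
  ],
)

```text
clock: 5.5
position: [547.7, -143.4, 17.3]
orientation: [-3.141, -0.0, 1.572]
contact_force: [-0.2, 0.7, 0.1]
finger_gap: 85.1
grasp_force: 0.0
```

```bash
cat > look.py <<'E'
from h import *
import sys
s=sensors.read_state();print(s["clock"],s["position"].round(1),s["orientation"][2].round(3),s["contact_force"].round(1))
p,d=grab_frame("side");cv2.imwrite(sys.argv[1],cv2.resize(p[150:260,230:400,::-1],None,fx=4,fy=4,interpolation=cv2.INTER_CUBIC))
p,d=grab_frame("top");m=mask(p,(8,70,60),(20,190,255),(245,175,372,262))
b,P=rect("top",m,34);print([np.round(q,1) for q in b],cv2.boxPoints(b).round().tolist())
E
python3 look.py pics/side4.png
```

```text
5.5 [ 547.7 -143.4   17.3] 1.572 [-0.2  0.7  0.1]
[array([550.1, -52.4]), array([ 47.7, 124.6]), np.float64(84.2)] [[486.0, -70.0], [610.0, -82.0], [614.0, -35.0], [491.0, -22.0]]
```

```bash
cat >> look.py <<'E'
Q=cv2.convexHull(P.astype(np.float32))[:,0]
print(Q[np.argsort(-Q[:,1])].round().astype(int)[:14].tolist())
cv2.imwrite(sys.argv[1],np.vstack([cv2.imread(sys.argv[1])[:300],cv2.resize(p[175:250,245:415,::-1],None,fx=4,fy=4,interpolation=cv2.INTER_CUBIC)]))
E
python3 look.py pics/side4.png
```

```text
5.6 [ 547.7 -143.8   17.2] 1.572 [-0.1 -0.5 -0.3]
[array([550.1, -52.4]), array([ 47.7, 124.6]), np.float64(84.2)] [[486.0, -70.0], [610.0, -82.0], [614.0, -35.0], [491.0, -22.0]]
[[496, -33], [598, -33], [605, -34], [608, -34], [611, -35], [489, -36], [489, -39], [491, -51], [613, -54], [611, -70], [593, -81], [600, -81], [610, -82]]
```

View pics/side4.png

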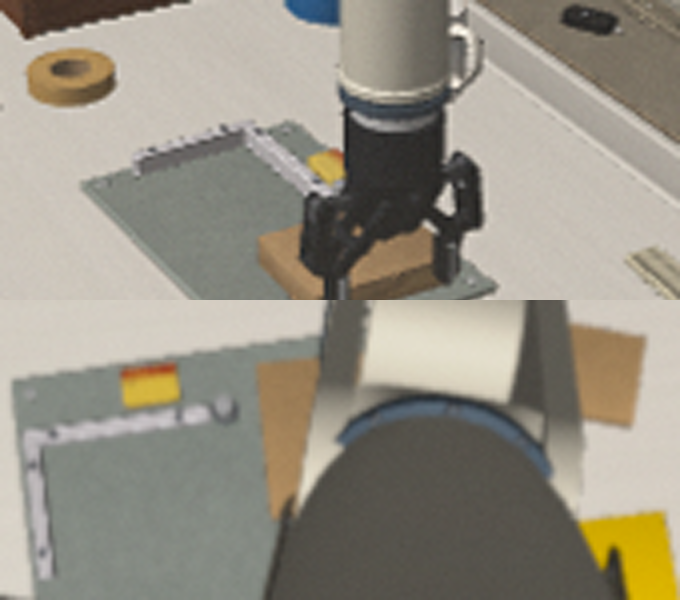

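Emit:
servo_tool(
  targets=[
    [[0.3,0,0,0,0,0],[0.3,0,0,0,0,0],[0.3,0,0,0,0,0],[0.3,0,0,0,0,0],[0.2,0,0,0,0,0],[0,0,0,0,0,0]],
  ],
)

```text
clock: 6.3
position: [547.7, -129.7, 17.3]
orientation: [-3.141, -0.0, 1.572]
contact_force: [-0.2, 0.2, 0.6]
finger_gap: 85.7
grasp_force: 0.0
```

Emit:
servo_tool(
  targets=[
    [[0.183,-0.6,0,0,0,0.05],[0.183,-0.6,0,0,0,0.05],[0.183,-0.6,0,0,0,0.05],[0.183,-0.6,0,0,0,0.05],[0.183,-0.6,0,0,0,0.05],[0.183,-0.6,0,0,0,0.05]],
  ],
)

```text
clock: 6.9
position: [513.5, -114.8, 17.4]
orientation: [3.141, -0.0, 1.27]
contact_force: [-0.0, -0.9, -0.7]
finger_gap: 85.1
grasp_force: 0.3
```

```bash
python3 look.py pics/side5.png
```

```text
6.9 [ 513.5 -114.8   17.4] 1.27 [-0.  -0.9 -0.7]
[array([556.6, -26. ]), array([ 28. , 124.9]), np.float64(74.3)] [[493.0, -23.0], [613.0, -56.0], [620.0, -29.0], [500.0, 4.0]]
[[502, 1], [518, -1], [499, -2], [533, -5], [494, -17], [577, -19], [494, -20], [497, -24], [618, -32], [618, -35], [617, -42], [565, -43], [590, -49], [593, -49]]
```

Emit:
servo_tool(
  targets=[
    [[0.183,-0.6,0,0,0,0.05],[0.183,-0.6,0,0,0,0.05],[0.183,-0.6,0,0,0,0.05],[0.183,-0.6,0,0,0,0.05],[0.183,-0.6,0,0,0,0.05],[0.183,-0.6,0,0,0,0.05],[0.183,-0.6,0,0,0,0.05],[0.183,-0.6,0,0,0,0.05]],
  ],
)

```text
clock: 7.8
position: [478.3, -80.2, 17.4]
orientation: [3.141, -0.0, 0.871]
contact_force: [0.7, -0.9, 0.1]
finger_gap: 85.3
grasp_force: 0.6
```

```bash
python3 look.py pics/side6.png
```

```text
7.8 [478.3 -80.2  17.4] 0.871 [ 0.7 -0.9  0.1]
[array([595.9, -70.8]), array([82.7, 19.6]), np.float64(66.7)] [[571.0, -105.0], [588.0, -113.0], [621.0, -37.0], [603.0, -29.0]]
[[605, -31], [608, -31], [618, -35], [597, -43], [616, -48], [590, -87], [599, -88], [588, -99], [588, -106], [591, -106], [587, -112]]
```

View pics/side6.png

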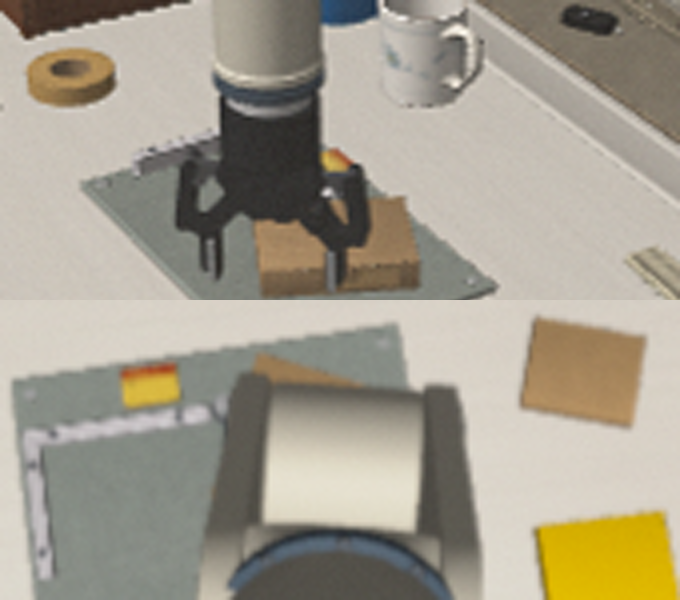

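Emit:
servo_tool(
  targets=[
    [[-1,0,0,0,0,0],[-1.5,0,0,0,0,0],[-1.5,0,0,0,0,0],[0,0,-3,0,0,0],[0,0,-4,0,0,0],[-4,0,-4,0,0,0],[-4,0,0,0,0,-0.14],[-4,0,0,0,0,-0.14],[-4,0,0,0,0,0],[0,0,0,0,0,0]],
  ],
)

```text
clock: 8.9
position: [364.7, -240.1, 122.8]
orientation: [3.141, 0.001, 1.138]
contact_force: [0.2, 1.2, -0.4]
finger_gap: 85.4
grasp_force: 0.0
```

Emit:
servo_tool(
  targets=[
    [[0,0,0,0,0,0],[0,0,0,0,0,0],[0,0,0,0,0,0],[0,0,0,0,0,0]],
  ],
  claw=0,
  newtons=20,
)

```text
clock: 9.3
position: [367.5, -235.6, 122.5]
orientation: [-3.141, -0.0, 1.143]
contact_force: [0.3, -0.9, 0.4]
finger_gap: 28.4
grasp_force: 0.0
```

```bash
python3 look.py pics/side7.png
```

```text
9.3 [ 367.5 -235.6  122.5] 1.143 [ 0.3 -0.9  0.4]
[array([544.7, -57. ]), array([100.1, 124.6]), np.float64(66.5)] [[468.0, -78.0], [582.0, -128.0], [622.0, -36.0], [507.0, 14.0]]
[[506, 10], [516, 9], [519, 9], [528, 5], [583, -19], [490, -26], [602, -27], [618, -35], [616, -48], [470, -74], [475, -81], [599, -88], [493, -89], [591, -106]]
```

Emit:
servo_tool(
  targets=[
    [[4,1.2,0,0,0,0],[4,1.2,0,0,0,0],[4,1.2,0,0,0,0],[4.6,1.1,0,0,0,0],[0,0,3,0,0,0],[0,0,3,0,0,0],[0,0,3,0,0,0],[0,0,1,0,0,0],[0,0,0,0,0,0]],
  ],
)

```text
clock: 10.3
position: [478.1, -104.4, 21.6]
orientation: [-3.139, 0.001, 1.142]
contact_force: [0.4, 0.1, -0.2]
finger_gap: 0.2
grasp_force: 0.0
```

```bash
python3 look.py pics/side8.png
```

```text
10.3 [ 478.1 -104.4   21.6] 1.142 [ 0.4  0.1 -0.2]
[array([558.4, -22.4]), array([ 36.9, 125.9]), np.float64(73.3)] [[493.0, -22.0], [613.0, -58.0], [624.0, -23.0], [503.0, 13.0]]
[[506, 10], [516, 9], [519, 9], [528, 5], [494, -17], [583, -19], [494, -20], [593, -23], [500, -24], [515, -29], [618, -35], [616, -48], [609, -57], [612, -57]]
```

View pics/side8.png

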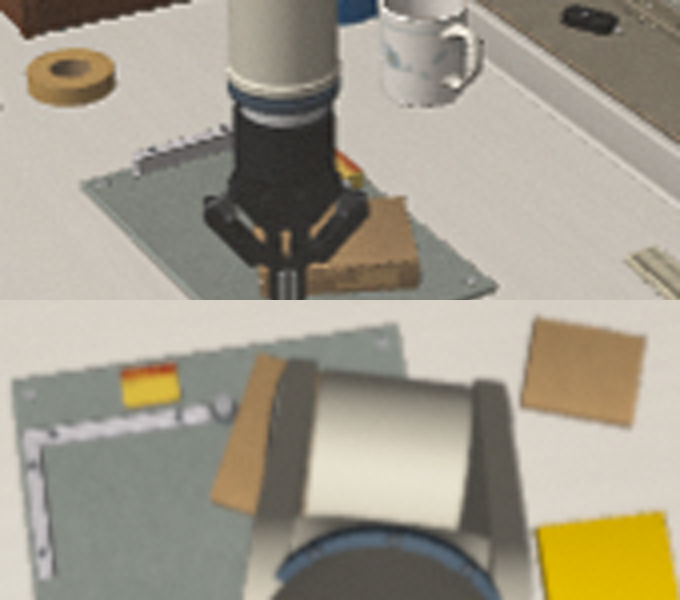

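Emit:
servo_tool(
  targets=[
    [[0.4,0,0,0,0,0],[0.4,0,0,0,0,0],[0.3,-0.37,0,0,0,0.05],[0.29,-0.37,0,0,0,0.05],[0.28,-0.37,0,0,0,0.05],[0.27,-0.37,0,0,0,0.05],[0.26,-0.37,0,0,0,0.05],[0.25,-0.37,0,0,0,0.05],[0,0,0,0,0,0]],
  ],
)

```text
clock: 11.3
position: [472.5, -71.6, 23.4]
orientation: [3.141, -0.001, 0.842]
contact_force: [-0.5, -0.0, -0.4]
finger_gap: 0.3
grasp_force: 0.0
```

```bash
python3 look.py pics/side9.png
```

```text
11.3 [472.5 -71.6  23.4] 0.842 [-0.5 -0.  -0.4]
[array([600.8, -66.6]), array([70.4, 30.6]), np.float64(78.9)] [[579.0, -98.0], [609.0, -104.0], [623.0, -35.0], [593.0, -29.0]]
[[595, -30], [599, -30], [592, -33], [605, -34], [620, -45], [619, -51], [585, -67], [585, -70], [584, -80], [597, -81], [583, -83], [582, -92], [585, -96], [582, -99]]
```

Emit:
servo_tool(
  targets=[
    [[-1,0,0,0,0,0],[-1.5,0,0,0,0,0],[-3,0,-3,0,0,0],[-4,0,-4,0,0,0],[-4,0,-1,0,0,0],[-4,0,0,0,0,0],[0,0,0,0,0,0]],
  ],
)

```text
clock: 12.1
position: [355.0, -201.7, 98.3]
orientation: [-3.141, 0.001, 0.838]
contact_force: [0.5, 0.0, -0.1]
finger_gap: 0.6
grasp_force: 0.0
```

```bash
python3 look.py pics/side10.png
```

```text
12.1 [ 355.  -201.7   98.3] 0.838 [ 0.5  0.  -0.1]
[array([543.5, -49.3]), array([101.6, 124.2]), np.float64(52.6)] [[463.0, -52.0], [562.0, -127.0], [624.0, -47.0], [525.0, 29.0]]
[[524, 24], [527, 24], [530, 23], [520, 21], [536, 20], [513, 12], [551, 9], [495, -11], [584, -16], [477, -34], [620, -45], [466, -49], [619, -51], [466, -52]]
```

Emit:
servo_tool(
  targets=[
    [[4.0,2.1,0,0,0,0],[4.0,2.1,0,0,0,0],[4.0,2.1,0,0,0,0],[4.0,2.1,0,0,0,0],[4.0,2.1,0,0,0,0],[4.1,2.0,0,0,0,0],[0,0,0,0,0,-0.08],[0,0,0,0,0,0]],
  ],
)

```text
clock: 13.0
position: [613.1, -100.8, 97.0]
orientation: [-3.141, 0.0, 0.926]
contact_force: [0.5, -0.1, -0.2]
finger_gap: 0.0
grasp_force: 0.0
```

Emit:
servo_tool(
  targets=[
    [[0,0,3,0,0,0],[0,0,3,0,0,0],[0,0,1.6,0,0,0],[0,0,0,0,0,0]],
  ],
)

```text
clock: 13.4
position: [610.0, -102.2, 19.6]
orientation: [-3.137, 0.002, 0.921]
contact_force: [0.7, -0.5, 0.5]
finger_gap: 0.6
grasp_force: 0.0
```

Emit:
servo_tool(
  targets=[
    [[0,-0.4,-0.2,0,0,0],[0,-0.4,0,0,0,0],[0,-0.4,0,0,0,0],[0,-0.4,0,0,0,0],[0,-0.4,0,0,0,0],[0,-0.4,0,0,0,0],[0,-0.4,0,0,0,0],[0,-0.5,0,0,0,0],[0,-0.5,0,0,0,0],[0,0,0,0,0,0]],
  ],
)

```text
clock: 14.4
position: [583.0, -79.6, 24.9]
orientation: [3.139, -0.001, 0.922]
contact_force: [2.7, -2.7, 3.2]
finger_gap: 0.1
grasp_force: 1.8
```

Emit:
servo_tool(
  targets=[
    [[0,1,0,0,0,0],[0,1,0,0,0,0],[0,2,-2,0,0,0],[0,0,-4,0,0,0],[0,0,-3,0,0,0],[-4.8,0,0,0,0,0],[-4.8,0,0,0,0,0],[-4.8,0,0,0,0,0],[-4.8,0,0,0,0,0],[-4.8,0,0,0,0,0]],
  ],
)

```text
clock: 15.4
position: [467.7, -296.7, 113.8]
orientation: [-3.141, -0.0, 0.922]
contact_force: [0.5, -0.5, 0.2]
finger_gap: -0.3
grasp_force: 0.0
```

```bash
cat >> look.py <<'E'
(c,(w,h),a)=b
k=a-90 if h>w else a
u=np.array([np.cos(np.radians(k)),np.sin(np.radians(k))]); u=u if u[0]>0 else -u
n=np.array([-u[1],u[0]]); q=np.array([582,-9])-c; print("long deg",np.degrees(np.arctan2(u[1],u[0])).round(1),"foot along",(q@u).round(1),"normal",(q@n).round(1))
t=s["position"][:2]-c; print("tcp along",(t@u).round(1),"normal",(t@n).round(1))
E
python3 look.py pics/side11.png
```

```text
15.4 [ 467.7 -296.7  113.8] 0.922 [ 0.5 -0.5  0.2]
[array([523.3, -33.8]), array([101.3, 123.3]), np.float64(52.8)] [[444.0, -37.0], [542.0, -111.0], [603.0, -31.0], [505.0, 44.0]]
[[506, 41], [512, 38], [500, 36], [527, 27], [485, 18], [584, -16], [456, -20], [596, -27], [599, -30], [598, -33], [446, -34], [598, -37], [451, -41], [594, -43]]
long deg -37.2 foot along 31.7 normal 55.3
tcp along 114.9 normal -242.9
```

Emit:
servo_tool(
  targets=[
    [[3.5,-3.1,0,0,0,0],[3.5,-3.1,0,0,0,0],[3.5,-3.2,0,0,0,0],[3.5,-3.2,0,0,0,0],[3.5,-3.1,0,0,0,0],[0,0,3,0,0,0],[0,0,3,0,0,0],[0,0,3.1,0,0,0],[0,0,0,0,0,0],[0,0,0,0,0,0]],
  ],
)

```text
clock: 16.5
position: [449.5, -60.6, 22.9]
orientation: [-3.14, 0.001, 0.922]
contact_force: [0.1, -0.9, 1.0]
finger_gap: -0.1
grasp_force: 0.0
```

Emit:
servo_tool(
  targets=[
    [[0.5,0,0,0,0,0],[0.38,-0.35,0,0,0,0.05],[0.37,-0.35,0,0,0,0.05],[0.36,-0.35,0,0,0,0.05],[0.35,-0.35,0,0,0,0.05],[0.34,-0.35,0,0,0,0.05],[0.33,-0.35,0,0,0,0.05],[0.32,-0.35,0,0,0,0.05],[0.31,-0.35,0,0,0,0.05],[0,0,0,0,0,0]],
  ],
)

```text
clock: 17.5
position: [450.6, -17.4, 24.0]
orientation: [-3.139, 0.005, 0.52]
contact_force: [-12.2, -3.2, 8.7]
finger_gap: 0.2
grasp_force: 5.9
```

```bash
python3 look.py pics/side12.png
```

```text
17.5 [450.6 -17.4  24. ] 0.52 [-12.2  -3.2   8.7]
[array([568.7, -37.8]), array([88.8, 60.3]), np.float64(67.5)] [[524.0, -67.0], [580.0, -90.0], [614.0, -8.0], [558.0, 15.0]]
[[558, 15], [569, 1], [578, -12], [597, -46], [597, -49], [593, -52], [576, -63], [524, -67], [527, -68], [540, -69], [559, -71], [562, -71]]
long deg 67.5 foot along 31.7 normal -1.2
tcp along -26.4 normal 117.0
```

Emit:
servo_tool(
  targets=[
    [[-0.5,0,0,0,0,0],[-1.5,0,0,0,0,0],[-3,0,-3,0,0,0],[-2,-2,-4,0,0,0],[0,-4.5,-1,0,0,0],[0,-4.8,0,0,0,0],[0,-4.8,0,0,0,0],[0,-4.8,0,0,0,0]],
  ],
)

```text
clock: 18.4
position: [288.3, 129.7, 103.9]
orientation: [3.141, -0.003, 0.52]
contact_force: [0.6, 0.2, 0.1]
finger_gap: -0.0
grasp_force: 0.0
```

```bash
python3 look.py pics/side13.png
```

```text
18.4 [288.3 129.7 103.9] 0.52 [0.6 0.2 0.1]
[array([524. , -22.7]), array([101.5, 122.4]), np.float64(31.1)] [[449.0, 3.0], [512.0, -101.0], [599.0, -49.0], [536.0, 56.0]]
[[536, 54], [530, 52], [493, 30], [553, 28], [453, 5], [452, 2], [452, -1], [575, -9], [465, -24], [597, -46], [597, -49], [481, -50], [593, -52], [562, -71]]
long deg -58.9 foot along 18.2 normal 56.7
tcp along -252.3 normal -122.9
```

View pics/side13.png

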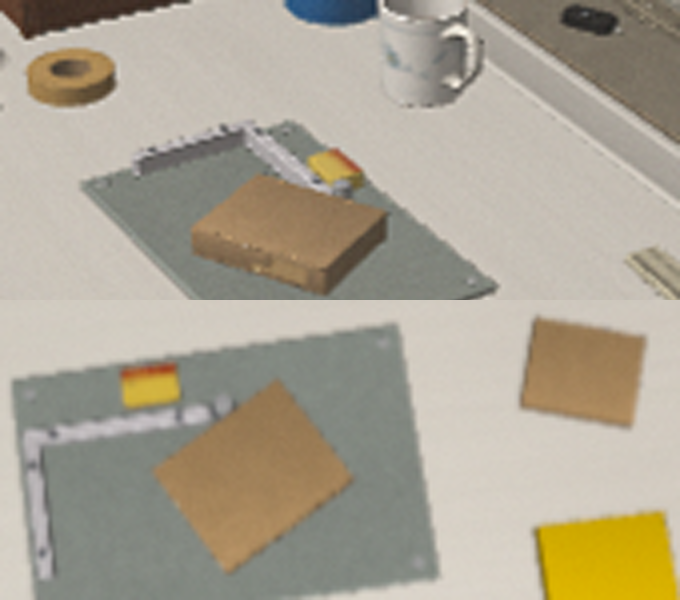

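Emit:
servo_tool(
  targets=[
    [[0,4.8,0,0,0,0],[0,4.8,0,0,0,0],[0,4.8,0,0,0,0],[2.3,3.7,0,0,0,0],[4,3,0,0,0,0],[0,0,3,0,0,0],[0,0,3,0,0,0],[0,0,2,0,0,0],[0,0,0,0,0,0],[0,0,0,0,0,0]],
  ],
)

```text
clock: 19.5
position: [448.7, -23.5, 23.5]
orientation: [3.142, 0.0, 0.521]
contact_force: [-0.0, 0.4, 0.4]
finger_gap: 0.2
grasp_force: 0.0
```

Emit:
servo_tool(
  targets=[
    [[0.4,0,0,0,0,0],[0.32,-0.47,0,0,0,0.05],[0.31,-0.47,0,0,0,0.05],[0.3,-0.47,0,0,0,0.05]],
  ],
)

```text
clock: 19.9
position: [452.8, -4.2, 24.1]
orientation: [-3.141, 0.002, 0.37]
contact_force: [-7.5, -4.6, 6.8]
finger_gap: 0.3
grasp_force: 4.5
```

Emit:
servo_tool(
  targets=[
    [[0.25,-0.4,0,0,0,0.05],[0.25,-0.4,0,0,0,0.05]],
  ],
)

```text
clock: 20.1
position: [453.6, 5.0, 24.0]
orientation: [-3.141, 0.004, 0.271]
contact_force: [-11.6, -4.9, 10.9]
finger_gap: -0.1
grasp_force: 6.5
```

```bash
python3 look.py pics/side14.png
```

```text
20.1 [453.6   5.   24. ] 0.271 [-11.6  -4.9  10.9]
[array([550.9, -43.4]), array([130.5,  70.9]), np.float64(54.9)] [[484.0, -76.0], [542.0, -117.0], [617.0, -10.0], [559.0, 30.0]]
[[559, 30], [562, 27], [565, 20], [567, 14], [577, -16], [584, -42], [587, -51], [586, -55], [583, -57], [576, -60], [569, -62], [489, -70], [489, -73], [491, -80]]
long deg 54.9 foot along 46.0 normal -5.7
tcp along -16.4 normal 107.4
```

Emit:
servo_tool(
  targets=[
    [[-0.1,0,-0.15,0,0,0],[0,0,0,0,0,0]],
  ],
)

```text
clock: 20.4
position: [453.6, 5.1, 25.3]
orientation: [-3.141, 0.002, 0.272]
contact_force: [-5.3, 1.8, -2.4]
finger_gap: -0.1
grasp_force: 2.5
```

Emit:
servo_tool(
  targets=[
    [[0.25,-0.3,0,0,0,0.04],[0.24,-0.3,0,0,0,0.04],[0.23,-0.3,0,0,0,0.04],[0,0,0,0,0,0]],
  ],
)

```text
clock: 20.8
position: [455.0, 15.9, 24.3]
orientation: [-3.14, 0.009, 0.151]
contact_force: [-13.4, 3.5, -0.2]
finger_gap: -0.2
grasp_force: 6.1
```

```bash
python3 look.py pics/side15.png
```

```text
20.8 [455.   15.9  24.3] 0.151 [-13.4   3.5  -0.2]
[array([526.3, -26.4]), array([102.3,  85.9]), np.float64(13.0)] [[467.0, 4.0], [486.0, -80.0], [586.0, -57.0], [566.0, 27.0]]
[[566, 27], [573, 1], [583, -51], [583, -54], [481, -57], [583, -57], [485, -73], [488, -76], [498, -77]]
long deg 13.0 foot along 58.2 normal 4.4
tcp along -60.0 normal 57.3
```

Emit:
servo_tool(
  targets=[
    [[-0.05,-0.2,0,0,0,0],[0.17,-0.42,0,0,0,0.035],[0.17,-0.42,0,0,0,0.035],[0,0,0,0,0,0]],
  ],
)

```text
clock: 21.3
position: [457.6, 26.7, 24.6]
orientation: [-3.141, 0.007, 0.081]
contact_force: [-9.9, 4.1, -0.6]
finger_gap: 0.1
grasp_force: 5.2
```

Emit:
servo_tool(
  targets=[
    [[0.12,-0.4,0,0,0,0.03],[0.1,-0.3,0,0,0,0.01],[0,0,0,0,0,0]],
  ],
)

```text
clock: 21.6
position: [459.9, 33.7, 24.7]
orientation: [-3.141, 0.006, 0.042]
contact_force: [-10.4, 3.7, -0.9]
finger_gap: -0.2
grasp_force: 4.7
```

```bash
python3 look.py pics/side16.png
```

```text
21.6 [459.9  33.7  24.7] 0.042 [-10.4   3.7  -0.9]
[array([525. , -41.6]), array([100.6,  40.5]), np.float64(4.1)] [[473.0, -25.0], [476.0, -65.0], [577.0, -58.0], [574.0, -18.0]]
[[571, -18], [574, -18], [484, -29], [477, -31], [476, -37], [575, -38], [476, -40], [476, -47], [475, -50], [574, -50], [573, -56], [566, -59], [477, -59], [480, -63]]
long deg 4.1 foot along 59.1 normal 28.5
tcp along -59.6 normal 79.8
```

Emit:
servo_tool(
  targets=[
    [[0.1,0,0,0,0,0],[0,0,0,0,0,0]],
  ],
)

```text
clock: 21.9
position: [459.9, 33.6, 24.5]
orientation: [-3.141, 0.008, 0.042]
contact_force: [-11.9, 5.4, -1.4]
finger_gap: -0.2
grasp_force: 5.8
```

Emit:
servo_tool(
  targets=[
    [[-1,0,0,0,0,0],[-3,0,0,0,0,0],[0,0,-4,0,0,0],[0,0,-4,0,0,0],[0,4.8,-1,0,0,-0.1],[0,4.8,0,0,0,0],[0,4.8,0,0,0,0],[0,0,0,0,0,0]],
  ],
  claw=0,
)

```text
clock: 22.7
position: [442.1, -116.4, 116.5]
orientation: [3.138, -0.006, 0.138]
contact_force: [0.8, 0.7, 0.5]
finger_gap: -0.3
grasp_force: 0.0
```

Emit:
servo_tool(
  targets=[
    [[0,0,0,0,0,-0.15],[0,0,0,0,0,-0.15],[0,0,0,0,0,-0.15],[0,0,0,0,0,-0.15],[0,0,0,0,0,-0.15],[0,0,0,0,0,-0.15],[0,0,0,0,0,-0.15],[0,0,0,0,0,-0.15],[0,0,0,0,0,-0.15],[0,0,0,0,0,-0.12]],
  ],
  claw=0.4,
)

```text
clock: 23.7
position: [440.3, -111.1, 115.5]
orientation: [3.139, 0.001, 1.618]
contact_force: [0.6, -0.1, -0.4]
finger_gap: 34.0
grasp_force: 0.0
```

```bash
python3 look.py pics/side17.png
```

```text
23.7 [ 440.3 -111.1  115.5] 1.618 [ 0.6 -0.1 -0.4]
[array([ 5.224e+02, -5.000e-01]), array([102.5, 123. ]), np.float64(3.5)] [[467.0, 58.0], [475.0, -65.0], [577.0, -59.0], [570.0, 64.0]]
[[550, 63], [566, 62], [483, 59], [470, 57], [568, 55], [469, 44], [471, 1], [574, -12], [472, -15], [474, -31], [477, -34], [483, -38], [577, -54], [573, -56]]
long deg -86.5 foot along 12.1 normal 59.0
tcp along 105.4 normal -88.6
```

Emit:
servo_tool(
  targets=[
    [[0,4.3,0,0,0,0],[0,4.3,0,0,0,0],[0,0,4,0,0,0],[0,0,3.5,0,0,0],[0,0,1.9,0,0,0],[0,0,0,0,0,0],[1,0,0,0,0,0],[1,0,0,0,0,0],[0.7,0,0,0,0,0],[0,0,0,0,0,0]],
  ],
)

```text
clock: 24.8
position: [525.1, -79.7, 21.6]
orientation: [3.14, 0.0, 1.613]
contact_force: [-1.0, 0.3, 0.5]
finger_gap: 33.9
grasp_force: 0.0
```

Emit:
servo_tool(
  targets=[
    [[0.5,0,0,0,0,0],[0.5,0,0,0,0,0],[0.5,0,0,0,0,0],[0.5,0,0,0,0,0],[0,0,0,0,0,0]],
  ],
)

```text
clock: 25.3
position: [523.5, -60.9, 20.7]
orientation: [-3.141, 0.001, 1.612]
contact_force: [-0.8, -1.6, 0.9]
finger_gap: 34.1
grasp_force: 1.0
```

```bash
python3 look.py pics/side18.png
```

```text
25.3 [523.5 -60.9  20.7] 1.612 [-0.8 -1.6  0.9]
[array([520.1,  63. ]), array([31.5, 97.6]), np.float64(84.2)] [[470.0, 52.0], [567.0, 42.0], [570.0, 74.0], [473.0, 84.0]]
[[561, 75], [564, 74], [567, 74], [510, 72], [484, 71], [472, 69], [569, 64], [471, 63], [569, 61], [569, 58], [567, 46], [564, 43], [567, 42]]
long deg -5.8 foot along 68.9 normal -65.4
tcp along 15.9 normal -123.0
```

Emit:
servo_tool(
  targets=[
    [[0.5,0,0,0,0,0],[0.5,0,0,0,0,0],[0.5,0,0,0,0,0],[0.5,0,0,0,0,0],[0.5,0,0,0,0,0],[0.5,0,0,0,0,0],[0,0,0,0,0,0]],
  ],
)

```text
clock: 26.1
position: [522.5, -30.7, 20.5]
orientation: [-3.142, -0.0, 1.612]
contact_force: [0.1, -1.3, -0.3]
finger_gap: 34.7
grasp_force: 0.0
```

Emit:
servo_tool(
  targets=[
    [[0.5,0,0,0,0,0],[0.5,0,0,0,0,0],[0.5,0,0,0,0,0],[0.5,0,0,0,0,0],[0.4,0,0,0,0,0],[0,0,0,0,0,0]],
  ],
)

```text
clock: 26.7
position: [521.6, -6.2, 20.5]
orientation: [3.141, -0.0, 1.612]
contact_force: [-0.0, -0.7, 0.9]
finger_gap: 34.3
grasp_force: 0.0
```

```bash
python3 look.py pics/side19.png
```

```text
26.7 [521.6  -6.2  20.5] 1.612 [-0.  -0.7  0.9]
[array([559.6, 126.8]), array([ 3.1, 12.8]), np.float64(86.1)] [[553.0, 126.0], [566.0, 125.0], [566.0, 128.0], [553.0, 129.0]]
[[553, 129], [563, 128], [553, 126], [563, 125], [566, 125]]
long deg -3.9 foot along 31.6 normal -133.9
tcp along -28.9 normal -135.2
```

Left edge is at about y = 128, so roughly 9 mm remains. I'll close it slowly.

Emit:
servo_tool(
  targets=[
    [[0.3,0,0,0,0,0],[0.2,0,0,0,0,0],[0.2,0,0,0,0,0],[0,0,0,0,0,0]],
  ],
)

```text
clock: 27.2
position: [521.2, 0.3, 20.5]
orientation: [-3.142, -0.0, 1.612]
contact_force: [0.1, -0.7, 0.4]
finger_gap: 34.5
grasp_force: 0.2
```

Emit:
servo_tool(
  targets=[
    [[0.1,0,0,0,0,0],[0.1,0,0,0,0,0],[0,0,0,0,0,0]],
  ],
)

```text
clock: 27.5
position: [521.2, 2.1, 20.5]
orientation: [3.142, -0.0, 1.612]
contact_force: [-1.1, -2.0, 0.4]
finger_gap: 33.7
grasp_force: 0.7
```

Emit:
servo_tool(
  targets=[
    [[0.1,0,0,0,0,0],[0,0,0,0,0,0]],
  ],
)

```text
clock: 27.7
position: [521.1, 3.1, 20.5]
orientation: [-3.142, -0.0, 1.612]
contact_force: [-0.2, -1.2, 0.2]
finger_gap: 34.2
grasp_force: 0.8
```

Emit:
servo_tool(
  targets=[
    [[0.1,0,0,0,0,0],[0,0,0,0,0,0]],
  ],
)

```text
clock: 27.9
position: [521.1, 4.1, 20.5]
orientation: [3.142, -0.0, 1.612]
contact_force: [-0.7, -1.6, 0.3]
finger_gap: 34.3
grasp_force: 0.8
```

Emit:
servo_tool(
  targets=[
    [[0.1,0,0,0,0,0],[0,0,0,0,0,0]],
  ],
)

```text
clock: 28.1
position: [521.1, 5.1, 20.5]
orientation: [3.142, -0.0, 1.612]
contact_force: [-0.1, -1.8, 0.6]
finger_gap: 34.2
grasp_force: 0.7
```

Emit:
servo_tool(
  targets=[
    [[0.07,0,0,0,0,0],[0,0,0,0,0,0]],
  ],
)

```text
clock: 28.3
position: [521.0, 5.8, 20.5]
orientation: [-3.142, -0.0, 1.612]
contact_force: [-0.7, -1.0, 0.2]
finger_gap: 34.1
grasp_force: 0.7
```

Emit:
servo_tool(
  targets=[
    [[0.1,0,0,0,0,0],[0,0,0,0,0,0]],
  ],
)

```text
clock: 28.5
position: [521.0, 6.8, 20.5]
orientation: [3.142, -0.0, 1.612]
contact_force: [-0.6, -0.2, -0.3]
finger_gap: 34.2
grasp_force: 0.6
```

Emit:
servo_tool(
  targets=[
    [[0.07,0,0,0,0,0],[0,0,0,0,0,0]],
  ],
)

```text
clock: 28.7
position: [520.9, 7.5, 20.5]
orientation: [-3.142, -0.0, 1.612]
contact_force: [-1.2, -1.5, 0.1]
finger_gap: 34.3
grasp_force: 0.6
```

```bash
python3 look.py pics/side20.png
```

```text
28.7 [520.9   7.5  20.5] 1.612 [-1.2 -1.5  0.1]Traceback (most recent call last):
  File "look.py", line 6, in <module>
    b,P=rect("top",m,34);print([np.round(q,1) for q in b],cv2.boxPoints(b).round().tolist())
        ~~~~^^^^^^^^^^^^
  File "h.py", line 13, in rect
    cs=cv2.findContours(m,cv2.RETR_EXTERNAL,cv2.CHAIN_APPROX_NONE)[0];c=max(cs,key=cv2.contourArea)
                                                                        ~~~^^^^^^^^^^^^^^^^^^^^^^^^
ValueError: max() iterable argument is empty
```

Emit:
servo_tool(
  targets=[
    [[0.07,0,0,0,0,0],[0.07,0,0,0,0,0],[0,0,0,0,0,0]],
  ],
)

```text
clock: 29.1
position: [521.1, 8.3, 20.5]
orientation: [3.141, 0.001, 1.613]
contact_force: [0.1, -7.2, -1.6]
finger_gap: 34.0
grasp_force: 3.5
```

Emit:
servo_tool(
  targets=[
    [[0.07,0,0,0,0,0],[0,0,0,0,0,0]],
  ],
)

```text
clock: 29.3
position: [521.1, 8.3, 20.5]
orientation: [3.141, 0.002, 1.613]
contact_force: [0.8, -12.3, -0.9]
finger_gap: 34.2
grasp_force: 6.0
```

Emit:
servo_tool(
  targets=[
    [[0.05,0,0,0,0,0],[0,0,0,0,0,0]],
  ],
)

```text
clock: 29.5
position: [521.1, 8.4, 20.6]
orientation: [3.141, 0.002, 1.613]
contact_force: [0.9, -15.4, -0.6]
finger_gap: 34.4
grasp_force: 7.8
```

Emit:
servo_tool(
  targets=[
    [[-0.2,0,0,0,0,0],[-1,0,0,0,0,0],[-3,0,0,0,0,0],[0,0,-4,0,0,0],[0,0,-4.5,0,0,0],[-4.8,0,0,0,0,0],[-4.8,0,0,0,0,0],[-4.8,0,0,0,0,0]],
  ],
)

```text
clock: 30.3
position: [528.8, -177.5, 106.3]
orientation: [3.14, 0.0, 1.613]
contact_force: [1.6, 0.7, 0.0]
finger_gap: 34.1
grasp_force: 0.0
```

```bash
python3 look.py pics/side21.png
```

```text
30.3 [ 528.8 -177.5  106.3] 1.613 [1.6 0.7 0. ]
[array([518.6,  79.8]), array([100.8, 123.2]), np.float64(2.3)] [[466.0, 139.0], [471.0, 16.0], [571.0, 20.0], [566.0, 143.0]]
[[539, 142], [542, 142], [561, 141], [564, 141], [485, 140], [469, 138], [466, 135], [567, 134], [468, 91], [469, 69], [570, 39], [471, 32], [568, 23], [565, 20]]
long deg -87.7 foot along 91.3 normal 59.7
tcp along 257.5 normal -0.3
```

View pics/side21.png

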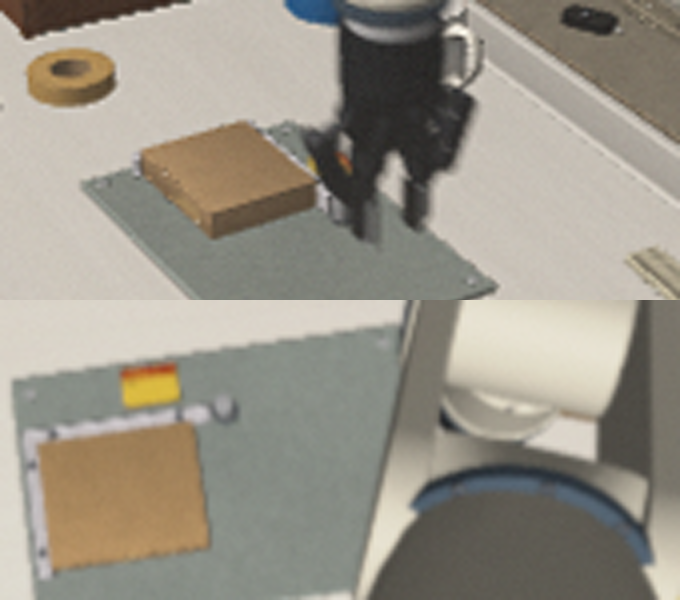

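Emit:
servo_tool(
  targets=[
    [[0,0,0,0,0,0.15],[0,0,0,0,0,0.15],[0,0,0,0,0,0.15],[0,0,0,0,0,0.15],[0,0,0,0,0,0.15],[0,0,0,0,0,0.15],[0,0,0,0,0,0.15],[0,0,0,0,0,0.15],[0,0,0,0,0,0.15],[0,0,0,0,0,0.15]],
  ],
  claw=1,
)

```text
clock: 31.4
position: [528.4, -175.4, 105.4]
orientation: [-3.141, 0.0, 0.106]
contact_force: [-0.1, 0.1, -0.4]
finger_gap: 85.2
grasp_force: 0.0
```

Emit:
servo_tool(
  targets=[
    [[-3.7,0,0,0,0,0.07],[-3.7,0,0,0,0,0],[0,-4.3,0,0,0,0],[0,-4.3,0,0,0,0],[0,-4.3,0,0,0,0],[0,-4.3,0,0,0,0],[0,-4.3,0,0,0,0],[0,-4.3,0,0,0,0],[0,0,0,0,0,0],[0,0,0,0,0,0]],
  ],
)

```text
clock: 32.4
position: [443.6, 77.2, 105.5]
orientation: [-3.142, 0.0, 0.045]
contact_force: [-0.1, -1.1, 0.5]
finger_gap: 85.2
grasp_force: 0.0
```

Emit:
servo_tool(
  targets=[
    [[0,0,4,0,0,0],[0,0,3,0,0,0],[0,0,1.7,0,0,0],[0,0,0,0,0,0],[0.5,0,0,0,0,0],[0.4,0,0,0,0,0],[0.2,0,0,0,0,0],[0,0,0,0,0,0]],
  ],
)

```text
clock: 33.2
position: [456.1, 76.8, 19.3]
orientation: [-3.141, -0.002, 0.042]
contact_force: [-0.2, 0.2, 0.2]
finger_gap: 85.4
grasp_force: 0.0
```

Emit:
servo_tool(
  targets=[
    [[0.1,0,0,0,0,0],[0.1,0,0,0,0,0],[0,0,0,0,0,0]],
  ],
)

```text
clock: 33.5
position: [457.1, 76.9, 18.6]
orientation: [-3.142, -0.0, 0.042]
contact_force: [-0.2, 0.1, 0.2]
finger_gap: 85.4
grasp_force: 0.0
```

Emit:
servo_tool(
  targets=[
    [[0.1,0,0,0,0,0],[0,0,0,0,0,0]],
  ],
)

```text
clock: 33.7
position: [458.1, 76.9, 18.5]
orientation: [-3.142, -0.0, 0.042]
contact_force: [-0.1, 0.3, 0.0]
finger_gap: 85.3
grasp_force: 0.0
```

Emit:
servo_tool(
  targets=[
    [[0.08,0,0,0,0,0],[0,0,0,0,0,0]],
  ],
)

```text
clock: 33.9
position: [458.1, 76.8, 18.4]
orientation: [3.141, 0.001, 0.042]
contact_force: [-2.1, -0.1, 1.6]
finger_gap: 85.2
grasp_force: 1.2
```

Emit:
servo_tool(
  targets=[
    [[0.07,0,0,0,0,0],[0,0,0,0,0,0]],
  ],
)

```text
clock: 34.1
position: [458.2, 76.8, 18.3]
orientation: [3.141, 0.002, 0.042]
contact_force: [-5.8, 1.4, 4.4]
finger_gap: 85.4
grasp_force: 2.5
```

Emit:
servo_tool(
  targets=[
    [[0.06,0,0,0,0,0],[0,0,0,0,0,0]],
  ],
)

```text
clock: 34.3
position: [458.2, 76.8, 18.2]
orientation: [3.141, 0.003, 0.042]
contact_force: [-7.0, 1.0, 5.0]
finger_gap: 85.5
grasp_force: 3.4
```

Emit:
servo_tool(
  targets=[
    [[-0.2,0,0,0,0,0],[-1,0,0,0,0,0],[-3,0,0,0,0,0],[-3,0,-3,0,0,0],[0,0,-4.8,0,0,0],[0,0,-4.8,0,0,0],[-3,0,0,0,0,0],[0,0,0,0,0,0],[0,0,0,0,0,0]],
  ],
)

```text
clock: 35.2
position: [357.8, 72.6, 144.6]
orientation: [-3.141, -0.001, 0.042]
contact_force: [0.4, 0.0, -0.4]
finger_gap: 85.8
grasp_force: 0.0
```

```bash
python3 look.py pics/side22.png
```

```text
35.2 [357.8  72.6 144.6] 0.042 [ 0.4  0.  -0.4]
[array([518.6,  79.8]), array([100.8, 123.2]), np.float64(2.3)] [[466.0, 139.0], [471.0, 16.0], [571.0, 20.0], [566.0, 143.0]]
[[539, 142], [542, 142], [561, 141], [564, 141], [482, 140], [469, 138], [466, 135], [567, 134], [468, 91], [469, 69], [570, 39], [471, 29], [568, 23], [562, 21]]
long deg -87.7 foot along 91.3 normal 59.7
tcp along 0.6 normal -161.0
```

View pics/side22.png

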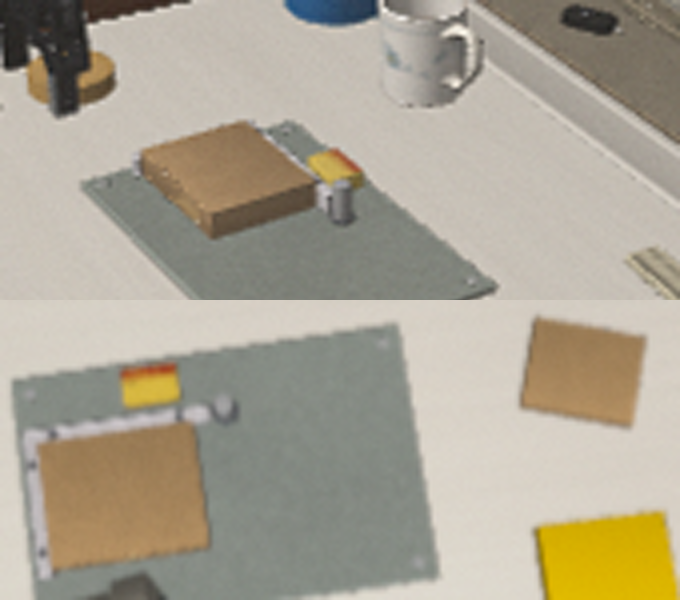

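The carton is flush against both the rail and the stop: its top-view edges, at about (50–210, 425–570), meet both bars. The fuse box, mug and tape are where they started.

```bash
python3 -c "
from station import arm; print(arm.close_job())"
```

```text
the job is handed in; nothing more can be done
None
```

The carton was swung a quarter turn against the post and slid home. It lies flat and square, pressed against both the rail and the end stop, and was handed in at about 35 s. Contact readings stayed below about 17 N. It took several re-pushes, including one on its far end partway through the swing, after it slid forward along the post.

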